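Hold a plugged pressure vessel down in a sprung ring cradle for a leak test

TASK

Get the round vessel ready for its leak test: first take it from its stand and stand it upright, stem down, in the sprung ring of the cradle, and then push the brass plug into its open neck until the flange lies on the rim. Then press on the plug until the vessel is fully down against the ring's springs, with its stem on the bottom of the cradle, and finish while still holding it pressed down there, without letting go. Leave the spray can, the roll of thread tape and the loose brass fitting where they are.

Things in the scene. Friction and masses are not known exactly. Their poses are not given: they have to be found in the camera images.
- vessel: Loose aluminium flask-shaped vessel, 0.30 kg (+-30 %), 123 mm tall, upright in its stand at first. Origin: centre of the stem's lower end; z up its axis. Stem 20 mm dia., z 0 to 27 mm, foot tapered; round body 66 mm dia. centred at z 60 mm; straight round neck, 36 mm outer dia., z 89 to 123 mm (grip here), with an open bore 24 mm dia., 34 mm deep.
- vessel_rim (a point): Centre of the vessel's neck rim (the mouth of the bore), 123 mm above the vessel's origin; z along the vessel's axis.
- test_plug: Loose brass plug, 0.08 kg (+-30 %), upright in the plug block at first, flange on the block. Origin: centre of the flange's underside; z up. Below it a stem 18 mm dia., 28 mm long, foot tapered; flange 34 mm dia., 6 mm thick; above it a round grip knob 22 mm dia., z 6 to 36 mm.
- cradle: Fixed cradle: dark steel plate 130 x 130 x 12 mm, origin under its centre, on the worktop. Mid: guide tube, bore 24 mm, z 12 to 40 mm; the stem lands on its bottom, z 12 mm. A flat steel ring (inner 52, outer 104 mm) floats on three sprung posts, top at z 66 mm when free; post nuts reach 72 mm. Vessel origin: z 26 mm resting on the free ring, 12 mm when fully down.
- cradle_ring (a joint): How far the ring is pressed down, m: 0 free (up), about 0.014 with the stem on the cradle's bottom. Its springs push up with 7 N at 0 and 14 N at 0.014 m: vessel and plug alone do not press it down, it rises again when let go, and full depth takes a push of about 9 to 12 N.
- vessel_stand: Fixed round aluminium stand for the vessel, 100 mm foot, 72 mm tube with 46 mm high rim; origin at the centre of its underside on the worktop. The vessel's origin is about 6 mm above it.
- plug_block: Fixed aluminium block 54 x 54 x 34 mm with a 22 mm hole in which the plug stands; origin at the centre of its underside.
- spray_can: Bystander: spray can, 52 mm diameter, 180 mm tall, origin at the centre of its underside. Leave alone.
- thread_tape: Bystander: roll of thread tape, 62 mm diameter, 19 mm high, origin at the centre of its underside. Leave alone.
- union_fitting: Bystander: brass pipe union, 34 x 39 x 43 mm, standing, origin at the centre of its underside. Leave alone.

How it is judged:
By the outcome, as a careful person would: the job done as asked, in the order asked, and still so for the second after the job is handed in, while the arm keeps its last pose, push and grip.
It also fails if it takes over 51 s, if anything falls off the work surface, if the arm or the gripper's body presses on something with over 40 N, if the wrist force passes 120 N, or if a joint passes its speed limit or range.

ROBOT

A 7-joint arm with a two-finger parallel gripper is mounted at the origin on a cart in front of the work surface, level with it; the furniture and walls round the work are solid. World frame = base frame: x ahead of the robot, y to its left, z up, the work surface at z = 0. Lengths are in m, angles in rad, forces in N, time in s.
With the tool pointing down it reaches from about 0.425 to 0.925 m from the base axis. Payload 6.8 kg.
Tool frame: the origin (TCP) lies where the fingers leave the gripper's body, on its centre line; the fingertips stand 73 mm ahead of it and the grasp point (between the pads) lies 54 mm ahead of it; z points along the fingers, y is the line along which they close (so a half turn about z gives the same grasp; the last joint's range is limited). The gripper opens to 85 mm and grips with 20 to 120 N. Pads are 22 mm wide; open, the fingers measure 114 mm over their backs; the gripper's body (76 mm by 85 mm) begins 54 mm behind the grasp point. The pads swing forward as they close: fully open they stand 13 mm farther back than shut.
Start: joints at [-1.409, 0.477, 0.022, 1.555, -0.011, 1.109, -0.083], TCP at [0.18, 0.651, 0.304] pointing down, gripper open.
Joint ranges: [-2.96, 2.96], [-0.34, 2.1], [-1.41, 1.46], [0.24, 2.44], [-1.37, 4.51], [0.17, 1.92], [-2.96, 2.96]. Speed limits (rad/s): [2.39, 2.39, 3.14, 3.14, 3.14, 3.14, 3.14].

INTERFACE

Orientations are given as a rotation vector (axis times angle).
In Python, from bench import r, imaging, hand_in gives the robot as it stands (r), with the cameras (imaging) and the job as plain functions.
- The arm moves only by the tool inch_along, called after ">>>" by a JSON object that holds its "op" and its "data", one argument or row to a line. Schema: {"type":"object","properties":{"deltas":{"type":"array","items":{"type":"array","items":{"type":"array","items":{"type":"number"},"minItems":6,"maxItems":6},"minItems":1,"maxItems":5},"minItems":1,"maxItems":1},"aperture":{"type":"number"},"grip_n":{"type":"number"},"only":{"type":"string"},"quiet":{"type":"boolean"},"lines":{"type":"string"}},"required":["deltas"],"additionalProperties":false}. deltas is a list that holds a single list of rows (three levels of brackets), with 1 to 5 rows, each of 6 numbers: dx, dy, dz in units of 100 mm, then a rotation vector rx, ry, rz in rad; each row is the pose to reach, as a shift and turn from the pose commanded when the call began, along the tool's axes at that moment; what a row does not reach only later rows make up. A row lasts 1/10 s, in which the tool goes at most 0.05 m and 0.15 rad, less where a joint would pass 70% of its speed; a pose out of reach is approached as far as the arm can. aperture is the finger opening in m, set as the call begins (left out keeps the last). The fingers move at their own pace and stop on an object; grip_n is the grip in N (left out, the last holds). Time passes only in rows, so rows that do not move let the fingers close. The tool returns the time, the measured TCP pose, the force, the opening and the grip force at its end. only (a regular expression) keeps the lines of the reply that match it, lines (a string "A,B") keeps lines A to B, and quiet returns only ok. Input that does not fit is refused with a message, and nothing moves.
- r.get_obs(): the state, without advancing time (a new reading comes with each control period).
- imaging.grab_frame(name): name is "scene" or "top"; returns (picture, depth): 420x560x3 uint8, blue, green, red; 420x560 float32, m along the optical axis (not along the pixel's ray), 0 where there is no reading.
- imaging.camera_info(name): a dict with "camera_matrix" (3x3 intrinsics, pixels), "R" (3x3) and "t" (3): a world point X has camera coordinates R X + t. Camera axes: x right, y down, z forward; pixel columns grow to the right and rows downward; lengths in m; the calibration is good to about 2 mm. A picture is of the moment at which its call begins. camera_info takes no time and is no camera call.
- hand_in(): hands the job in; it is judged then, once.
The state is a dict: "clock": time; "joints": joint angles; "qvel": joint speeds; "tau": joint torques, N m; "tcp_pos": TCP position; "orientation": TCP orientation; "contact_force": force on the tool from outside, world axes, zero at the start; "moment": the same for the moment, N m; "grip_width": finger opening in m; "gripper_force": force on a finger pad.
Only numpy, scipy, OpenCV 4.12 (cv2) and the standard library are available. Lean on these libraries where they do the work, as an engineer would, in place of code of your own. Each camera call takes 0.05 s, during which the arm holds its last target. There are 200 camera calls.

## Working session

There is one attempt and no reset: what is moved stays moved. The work goes in short steps, Python scripts to look and compute and a tool call to move; the robot and the scene stay as the last step left them, time stands still between calls to the robot, and variables do not carry over. Pictures are saved under pics/ and viewed, at most 10 in all, crops included, and the job is handed in when it is done.

```bash
ls; mkdir -p pics; python3 - <<'E'
from bench import r, imaging, hand_in
import cv2,numpy as np
o=r.get_obs();print({k:np.round(v,3) for k,v in o.items()})
for n in("scene","top"):
    p,d=imaging.grab_frame(n);cv2.imwrite(f"pics/{n}0.png",p);np.save(f"pics/{n}0.npy",d)
    c=imaging.camera_info(n);print(n,c)
E
```

```text
bench.py
pics
{'clock': np.float64(0.0), 'joints': array([-1.409,  0.478,  0.022,  1.556, -0.011,  1.109, -0.083]), 'qvel': array([ 0.002,  0.   , -0.   , -0.   , -0.   , -0.002,  0.001]), 'tau': array([-0.0000e+00, -5.9644e+01,  1.6070e+00, -2.8120e+01,  1.2000e-02,
        9.0000e-03,  0.0000e+00]), 'tcp_pos': array([0.18 , 0.65 , 0.303]), 'orientation': array([-4.220e-01, -3.113e+00,  3.000e-03]), 'contact_force': array([ 0.874, -0.506,  0.358]), 'moment': array([ 0.039, -0.059,  0.007]), 'gripper_force': np.float64(0.0), 'grip_width': np.float64(0.085)}
scene {'camera_matrix': array([[515.6445279 ,   0.        , 280.32254236],
       [  0.        , 515.6445279 , 206.85926819],
       [  0.        ,   0.        ,   1.        ]]), 'R': array([[ 0.75305018, -0.65795915,  0.00227785],
       [-0.42663372, -0.49092232, -0.7595913 ],
       [ 0.50089829,  0.57103856, -0.6503967 ]]), 't': array([-0.44916537,  0.35638   ,  0.90110053])}
top {'camera_matrix': array([[410.81955949,   0.        , 273.98674426],
       [  0.        , 410.81955949, 210.78116848],
       [  0.        ,   0.        ,   1.        ]]), 'R': array([[ 8.86342350e-03, -9.99960212e-01,  1.00696326e-03],
       [-9.92440563e-01, -8.92002987e-03, -1.22401646e-01],
       [ 1.22405758e-01,  8.55464388e-05, -9.92480137e-01]]), 't': array([-0.00238056,  0.62866949,  0.98141993])}
```

View pics/scene0.png

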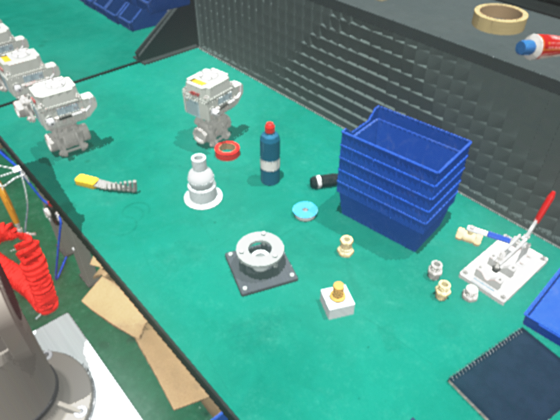

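View pics/top0.png

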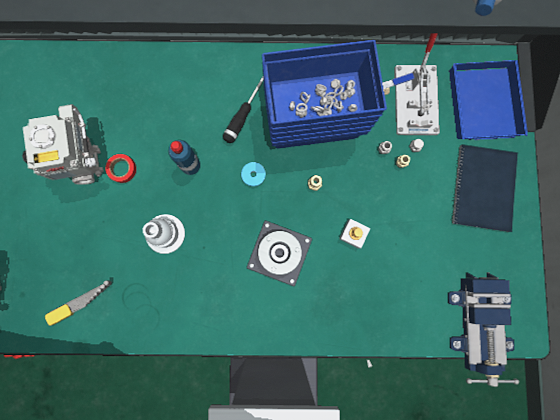

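The scene view shows the vessel at (200,185), cradle (262,262) and plug (338,295). In the top view they are at (158,232), (279,253) and (356,233), with the can at (182,155), tape at (253,174) and union at (316,183). Next I measure with depth and crops.

```bash
cat >h.py <<'E'
from bench import r, imaging, hand_in
import cv2,numpy as np
from scipy.optimize import least_squares
def cloud(n,d):
    c=imaging.camera_info(n);K,R,t=c["camera_matrix"],c["R"],c["t"]
    v,u=np.mgrid[:d.shape[0],:d.shape[1]]
    P=np.stack([(u-K[0,2])/K[0,0]*d,(v-K[1,2])/K[1,1]*d,d],-1)
    return (P-t)@R
def ray(n,u,v,z):
    c=imaging.camera_info(n);K,R,t=c["camera_matrix"],c["R"],c["t"]
    o=-R.T@t;w=R.T@np.linalg.inv(K)@np.array([u,v,1.]);return o+w*(z-o[2])/w[2]
def circ(P):
    f=lambda a:np.hypot(P[:,0]-a[0],P[:,1]-a[1])-a[2]
    return least_squares(f,[*P[:,:2].mean(0),.03],loss="soft_l1",f_scale=.001).x
E
python3 - <<'E'
from h import *
np.set_printoptions(precision=4,suppress=True)
A={"vessel":((0.29),0.0),}
for n in("top","scene"):
    d=np.load(f"pics/{n}0.npy");C=cloud(n,d);C[d==0]=9
    box={"top":{"ves":(135,205,190,260),"cra":(245,220,315,290),"plug":(336,214,376,254),"can":(165,135,202,176),"tape":(240,160,267,188),"uni":(305,172,325,192)},
     "scene":{"ves":(180,150,225,212),"cra":(222,225,300,295),"plug":(315,275,362,322)}}[n]
    for k,(a,b,c,e) in box.items():
        Q=C[b:e,a:c].reshape(-1,3);Q=Q[(Q[:,2]>.004)&(Q[:,2]<.3)]
        print(n,k,"zmax",np.percentile(Q[:,2],[50,90,98,100]))
        bands={"ves":[(.1,.124),(.124,.136),(.03,.05)],"cra":[(.058,.069)],"plug":[(.042,.062),(.062,.076),(.03,.0375)]}.get(k,[(.01,.3)])
        for lo,hi in bands:
            S=Q[(Q[:,2]>lo)&(Q[:,2]<hi)]
            if len(S)>5: print("  ",lo,hi,len(S),"mean",S.mean(0),"min",S.min(0),"max",S.max(0),"circ",circ(S))
I=cv2.imread("pics/top0.png");S=cv2.imread("pics/scene0.png")
f=lambda i,a,b,w,h:cv2.resize(i[b:b+h,a:a+w],(400,300),interpolation=cv2.INTER_CUBIC)
cv2.imwrite("pics/crop0.png",np.vstack([np.hstack([f(I,130,200,80,60),f(I,320,203,80,60)]),np.hstack([f(I,240,220,80,60),f(S,180,150,60,45)])]))
E
```

```text
top ves zmax [0.046  0.1198 0.1296 0.1328]
   0.1 0.124 79 mean [0.5723 0.2792 0.1121] min [0.5551 0.2649 0.1004] max [0.5904 0.295  0.1239] circ [0.5724 0.2796 0.0148]
   0.124 0.136 120 mean [0.573  0.282  0.1283] min [0.5557 0.2651 0.1243] max [0.5897 0.2999 0.1328] circ [0.5729 0.2818 0.015 ]
   0.03 0.05 140 mean [0.5683 0.2595 0.0436] min [0.5386 0.2471 0.0305] max [0.6075 0.2976 0.0497] circ [0.5733 0.2837 0.0346]
top cra zmax [0.0145 0.0675 0.0697 0.0751]
   0.058 0.069 1019 mean [ 0.5264 -0.0097  0.0659] min [ 0.4766 -0.0599  0.0598] max [0.5768 0.0406 0.069 ] circ [ 0.5264 -0.0095  0.0406]
top plug zmax [0.034  0.0655 0.0712 0.0736]
   0.042 0.062 24 mean [ 0.5734 -0.191   0.0493] min [ 0.5627 -0.2085  0.0421] max [ 0.5897 -0.1813  0.0618] circ [ 0.5767 -0.2001  0.0137]
   0.062 0.076 67 mean [ 0.5757 -0.1964  0.0693] min [ 0.5659 -0.2087  0.0623] max [ 0.5855 -0.187   0.0736] circ [ 0.5757 -0.1965  0.0078]
   0.03 0.0375 332 mean [ 0.5761 -0.1969  0.0338] min [ 0.5411 -0.2331  0.0301] max [ 0.6107 -0.163   0.0374] circ [ 0.5762 -0.1976  0.0248]
top can zmax [0.1287 0.1739 
[... 869 characters left out ...]
0.6045 0.3049 0.05  ] circ [0.5733 0.2799 0.0333]
scene cra zmax [0.0136 0.066  0.0683 0.0751]
   0.058 0.069 1046 mean [ 0.5244 -0.0147  0.0646] min [ 0.4747 -0.064   0.058 ] max [0.579  0.041  0.0689] circ [ 0.525  -0.0144  0.0413]
scene plug zmax [0.0329 0.0622 0.0697 0.0736]
   0.042 0.062 74 mean [ 0.5709 -0.2042  0.052 ] min [ 0.5623 -0.2122  0.0421] max [ 0.5819 -0.1901  0.0619] circ [ 0.5773 -0.1989  0.0111]
   0.062 0.076 94 mean [ 0.5751 -0.2007  0.0679] min [ 0.5653 -0.211   0.0622] max [ 0.5872 -0.1893  0.0736] circ [ 0.5758 -0.1997  0.0082]
   0.03 0.0375 372 mean [ 0.5718 -0.2032  0.0334] min [ 0.5393 -0.2342  0.03  ] max [ 0.614  -0.1634  0.0374] circ [ 0.5776 -0.1984  0.0253]
```

View pics/crop0.png

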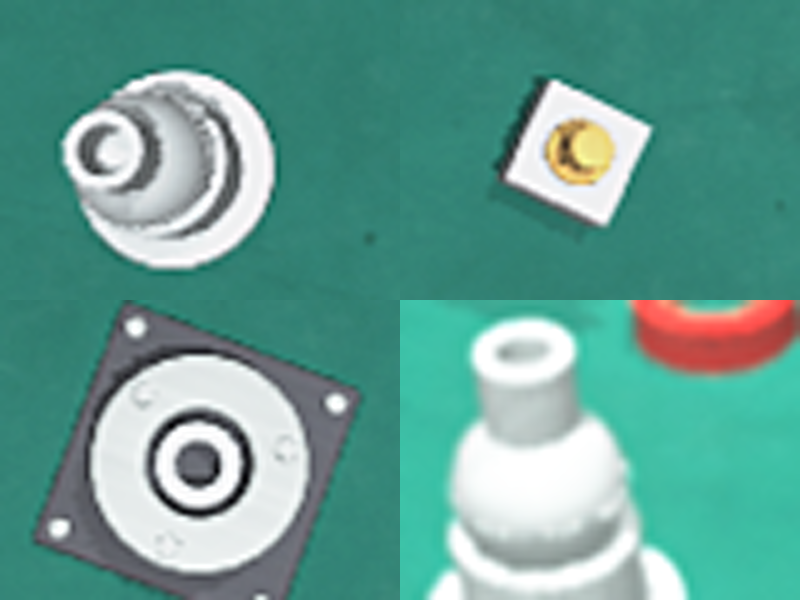

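The crops show the vessel's rim centre at about (150.6,230.4), the ring centre at (279.8,252.6) and the plug knob at (358,234), all in top view. The cradle differs by 5 mm in y between the two views, so I refine it by casting contour rays.

```bash
python3 - <<'E'
from h import *
np.set_printoptions(precision=4,suppress=True)
def edge(n,img,seed,mask,z):
    m=mask.astype(np.uint8)*255
    cs,_=cv2.findContours(m,cv2.RETR_EXTERNAL,cv2.CHAIN_APPROX_NONE)
    c=max([c for c in cs if cv2.pointPolygonTest(c,seed,False)>=0],key=len)
    c=cv2.convexHull(c)
    P=np.array([ray(n,u,v,z) for u,v in c[:,0].astype(float)])
    return circ(P),len(c)
for n,sd,hs in(("top",(265,253),None),("scene",(262,240),None)):
    I=cv2.imread(f"pics/{n}0.png");g=cv2.resize(I,None,fx=1,fy=1);hsv=cv2.cvtColor(I,cv2.COLOR_BGR2HSV)
    for th in (150,170,190):
        w=(hsv[...,2]>th)&(hsv[...,1]<60)
        try: print(n,th,edge(n,I,sd,w,.066))
        except Exception as e: print(n,th,e)
    ye=(hsv[...,0]>12)&(hsv[...,0]<32)&(hsv[...,1]>80)&(hsv[...,2]>60)
    ys,xs=np.nonzero(ye); a,b=(355,233) if n=="top" else (338,293)
    k=(abs(xs-a)<18)&(abs(ys-b)<20);print("yellow bbox",xs[k].min(),xs[k].max(),ys[k].min(),ys[k].max())
    print(" flange edge width centre ray z.04:",ray(n,(xs[k].min()+xs[k].max())/2,(ys[k].min()+ys[k].max())/2,.04))
# bores/dark: guide tube top and plate; plate corners by dark contour in top
    pl=(hsv[...,2]<125)&(hsv[...,1]<90)
    a,b=(279,253) if n=="top" else (262,265)
    m=np.zeros_like(pl);m[b-40:b+40,a-42:a+42]=pl[b-40:b+40,a-42:a+42]
    c=max(cv2.findContours(m.astype(np.uint8),0,1)[0],key=cv2.contourArea)
    q=np.array([ray(n,u,v,.012) for u,v in cv2.convexHull(c)[:,0].astype(float)])
    rc=cv2.minAreaRect((q[:,:2]*1e4).astype(np.float32));print(" plate",np.array(rc[0])/1e4,np.array(rc[1])/1e4,rc[2])
E
```

```text
top 150 (array([ 0.5258, -0.0108,  0.0516]), 29)
top 170 (array([ 0.5261, -0.0108,  0.0513]), 28)
top 190 (array([ 0.5259, -0.0106,  0.0509]), 27)
yellow bbox 349 362 227 239
 flange edge width centre ray z.04: [ 0.5751 -0.1981  0.04  ]
 plate [ 0.526  -0.0105] [0.1296 0.1294] 69.58610534667969
scene 150 (array([ 0.5241, -0.0147,  0.0535]), 25)
scene 170 (array([ 0.5244, -0.0141,  0.053 ]), 25)
scene 190 (array([ 0.525 , -0.0133,  0.0523]), 29)
yellow bbox 330 344 281 301
 flange edge width centre ray z.04: [ 0.582  -0.1929  0.04  ]
 plate [ 0.5236 -0.0254] [0.0648 0.1066] 59.67487716674805
```

```bash
cat >>h.py <<'E'
from scipy.spatial.transform import Rotation as Ro
def go(x,y,z,yaw=None):
    o=r.get_obs();R=Ro.from_rotvec(o["orientation"]);M=R.as_matrix()
    s=M.T@(np.array([x,y,z])-o["tcp_pos"])
    psi=np.arctan2(M[1,0],M[0,0]) if yaw is None else yaw
    T=np.array([[np.cos(psi),np.sin(psi),0],[np.sin(psi),-np.cos(psi),0],[0,0,-1]])
    w=Ro.from_matrix(M.T@T).as_rotvec()
    print("t",round(float(o["clock"]),2),"tcp",np.round(o["tcp_pos"],4),"yaw",round(float(psi),3),"tiltz",np.round(M[:,2],4),"\n shift",np.round(s,4),"n50",round(float(np.linalg.norm(s)/.05),1),"rot",np.round(w,4),"F",np.round(o["contact_force"],1),"w",np.round(o["grip_width"],4),"q",np.round(o["joints"],2))
E
python3 -c "
from h import *
go(.573,.281,.25)
print(ray('top',150.6,230.4,.129))"
```

```text
t 0.1 tcp [0.1798 0.6502 0.303 ] yaw 2.872 tiltz [-4.0e-04 -1.7e-03 -1.0e+00] 
 shift [-0.4774 -0.251   0.0535] n50 10.8 rot [-0.0017  0.0001 -0.    ] F [-0.5  0.6 -0.3] w 0.0856 q [-1.41  0.48  0.02  1.56 -0.01  1.11 -0.08]
[0.57060394 0.28011234 0.129     ]
```

The rows are not in the units I measure in: shifts go in units of 100 mm. I convert before sending: -0.2 m is -2, -0.16 m is -1.6.

>>> {"op": "inch_along", "data": {
  "deltas": [
    [[-0.4,-0.2,0,0,0,0],[-0.8,-0.4,0,0,0,0],[-1.2,-0.63,0,0,0,0],[-1.6,-0.84,0,0,0,0],[-2,-1.05,0,0,0,0]]
  ],
  "aperture": 0.085,
  "grip_n": 60
}}

```text
clock: 0.6
tcp_pos: [0.3457, 0.4944, 0.3036]
orientation: [-0.422, -3.113, 0.001]
contact_force: [0.8, 0.6, -0.3]
grip_width: 0.0848
gripper_force: 0.0
```

>>> {"op": "inch_along", "data": {
  "deltas": [
    [[-0.4,-0.2,0.1,0,0,0],[-0.8,-0.4,0.2,0,0,0],[-1.2,-0.63,0.3,0,0,0],[-1.6,-0.84,0.4,0,0,0],[-2,-1.05,0.5,0,0,0]]
  ]
}}

```text
clock: 1.1
tcp_pos: [0.5104, 0.34, 0.2532]
orientation: [-0.422, -3.113, 0.001]
contact_force: [0.6, 0.3, 0.3]
grip_width: 0.0852
gripper_force: 0.0
```

```bash
python3 -c "
from h import *
go(.5725,.2805,.25)"
```

```text
t 1.1 tcp [0.5104 0.34   0.2532] yaw 2.872 tiltz [-4.e-04 -3.e-04 -1.e+00] 
 shift [-0.0757 -0.0408  0.0032] n50 1.7 rot [-0.0004 -0.0004  0.    ] F [0.6 0.3 0.3] w 0.0852 q [-0.8   0.43  0.14  1.77 -0.07  0.95  0.68]
```

To row units: -0.076 m is -0.76, -0.041 m is -0.41.

>>> {"op": "inch_along", "data": {
  "deltas": [
    [[-0.4,-0.2,0,0,0,0],[-0.76,-0.41,0.03,0,0,0],[-0.76,-0.41,0.03,0,0,0],[-0.76,-0.41,0.03,0,0,0]]
  ]
}}

```text
clock: 1.5
tcp_pos: [0.5723, 0.2804, 0.2503]
orientation: [-0.427, -3.112, 0.001]
contact_force: [-0.4, 0.3, 0.2]
grip_width: 0.0849
gripper_force: 0.0
```

```bash
python3 -c "
from h import *
go(.5725,.2805,.172)"
```

```text
t 1.5 tcp [0.5723 0.2804 0.2503] yaw 2.869 tiltz [-9.e-04 -7.e-04 -1.e+00] 
 shift [-0.0003  0.0002  0.0783] n50 1.6 rot [-0.0009 -0.0006  0.    ] F [-0.4  0.3  0.2] w 0.0849 q [-0.67  0.47  0.16  1.71 -0.09  0.97  0.82]
```

Descend, close with a moderate force, let it centre.

>>> {"op": "inch_along", "data": {
  "deltas": [
    [[0,0,0.3,0,0,0],[0,0,0.6,0,0,0],[0,0,0.78,0,0,0],[0,0,0.78,0,0,0]]
  ]
}}

```text
clock: 1.9
tcp_pos: [0.5688, 0.2829, 0.1699]
orientation: [-0.417, -3.108, 0.004]
contact_force: [0.1, 0.0, -0.3]
grip_width: 0.0851
gripper_force: 0.0
```

>>> {"op": "inch_along", "data": {
  "deltas": [
    [[0,0,0,0,0,0],[0,0,0,0,0,0],[0,0,0,0,0,0],[0,0,0,0,0,0],[0,0,0,0,0,0]]
  ],
  "aperture": 0.0,
  "grip_n": 50
}}

```text
clock: 2.4
tcp_pos: [0.5724, 0.2823, 0.1742]
orientation: [0.423, 3.111, 0.003]
contact_force: [-0.5, 0.1, 6.4]
grip_width: 0.0357
gripper_force: 49.7
```

>>> {"op": "inch_along", "data": {
  "deltas": [
    [[0,0,0,0,0,0],[0,0,0,0,0,0],[0,0,0,0,0,0]]
  ]
}}

```text
clock: 2.7
tcp_pos: [0.5725, 0.2823, 0.1742]
orientation: [0.423, 3.111, 0.003]
contact_force: [-0.7, -0.7, 6.0]
grip_width: 0.0353
gripper_force: 49.7
```

```bash
python3 -c "
from h import *
go(.5725,.2805,.172);print(r.get_obs()['moment'])"
```

```text
t 2.7 tcp [0.5725 0.2823 0.1742] yaw 2.872 tiltz [ 0.0018  0.0015 -1.    ] 
 shift [-0.0005 -0.0017  0.0022] n50 0.1 rot [0.002  0.0014 0.    ] F [-0.7 -0.7  6. ] w 0.0353 q [-0.66  0.56  0.15  1.76 -0.11  0.82  0.83]
[ 0.10913465  0.19498122 -0.0382387 ]
```

To row units: -0.11 m is -1.1, -0.08 m is -0.8.

>>> {"op": "inch_along", "data": {
  "deltas": [
    [[0,0,-0.2,0,0,0],[0,0,-0.5,0,0,0],[0,0,-0.8,0,0,0],[0,0,-1.1,0,0,0],[0,0,-1.1,0,0,0]]
  ]
}}

```text
clock: 3.2
tcp_pos: [0.5735, 0.2824, 0.2871]
orientation: [0.422, 3.107, 0.007]
contact_force: [0.2, 0.0, -2.2]
grip_width: 0.0353
gripper_force: 50.7
```

```bash
python3 -c "
from h import *
go(.5258,-.011,.282)
p,d=imaging.grab_frame('scene');cv2.imwrite('pics/s1.png',cv2.resize(p[100:280,140:380],(720,540)))"
```

```text
t 3.2 tcp [0.5735 0.2824 0.2871] yaw 2.871 tiltz [ 0.0062  0.0038 -1.    ] 
 shift [-0.0323 -0.2955  0.0037] n50 5.9 rot [0.0053 0.0049 0.    ] F [ 0.2  0.  -2.2] w 0.0353 q [-0.68  0.43  0.17  1.68 -0.08  1.03  0.82]
```

View pics/s1.png

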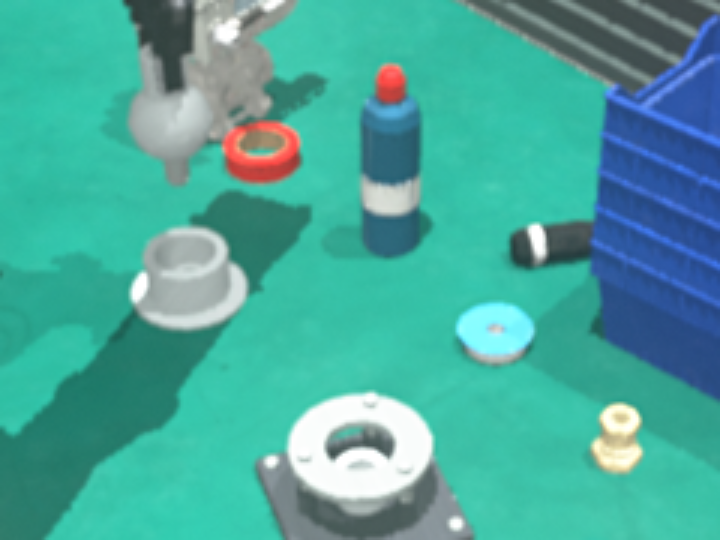

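The vessel is held and clear of the stand, with its stem tip at (178,182) in the crop. I move it over the cradle, then measure its tilt.

To row units: -0.225 m is -2.25, -0.18 m is -1.8.

>>> {"op": "inch_along", "data": {
  "deltas": [
    [[-0.05,-0.45,0,0,0,0],[-0.1,-0.9,0,0,0,0],[-0.15,-1.35,0,0,0,0],[-0.2,-1.8,0,0,0,0],[-0.25,-2.25,0,0,0,0]]
  ]
}}

```text
clock: 3.75
tcp_pos: [0.5342, 0.0563, 0.281]
orientation: [-0.422, -3.11, 0.002]
contact_force: [0.8, -0.9, -2.2]
grip_width: 0.0353
gripper_force: 50.9
```

>>> {"op": "inch_along", "data": {
  "deltas": [
    [[-0.03,-0.35,0.01,0,0,0],[-0.07,-0.7,0.03,0.003,0.003,0],[-0.07,-0.7,0.03,0.005,0.005,0],[-0.07,-0.7,0.03,0.005,0.005,0],[-0.07,-0.7,0.03,0.005,0.005,0]]
  ]
}}

```text
clock: 4.25
tcp_pos: [0.5236, -0.01, 0.2789]
orientation: [-0.419, -3.106, 0.007]
contact_force: [0.8, 0.4, -2.4]
grip_width: 0.0352
gripper_force: 51.0
```

```bash
cat >>h.py <<'E'
def sph(P):
    f=lambda a:np.linalg.norm(P-a[:3],axis=1)-.033
    return least_squares(f,P.mean(0)+[.01,.01,-.01],loss="soft_l1",f_scale=.001).x
E
python3 - <<'E'
from h import *
np.set_printoptions(precision=4,suppress=True)
go(.5258,-.011,.282)
o=r.get_obs()["tcp_pos"]
p,d=imaging.grab_frame('scene');cv2.imwrite('pics/s2.png',cv2.resize(p[140:320,160:400],(720,540)))
C=cloud('scene',d);ok=(d>0)&(np.hypot(C[...,0]-o[0],C[...,1]-o[1])<.06)
zt=o[2]-.174  # lift -> vessel origin z about .006+zt
z0=.006+zt;print("z0",z0)
Q=C[ok]
B=Q[(Q[:,2]>z0+.035)&(Q[:,2]<z0+.078)];c=sph(B);print("sphere",len(B),c,"exp z",z0+.06)
for lo,hi in((.002,.01),(.01,.018),(.018,.026)):
    S=Q[(Q[:,2]>z0+lo)&(Q[:,2]<z0+hi)&(np.hypot(Q[:,0]-c[0],Q[:,1]-c[1])<.03)]
    if len(S)>4:
        f=lambda a:np.hypot(S[:,0]-a[0],S[:,1]-a[1])-.01
        print("stem",lo,len(S),least_squares(f,S[:,:2].mean(0)+[.005,.005],loss="soft_l1",f_scale=.001).x, S[:,2].min())
E
```

```text
t 4.25 tcp [ 0.5236 -0.01    0.2789] yaw 2.873 tiltz [-0.0079 -0.0033 -1.    ] 
 shift [-0.0024 -0.0004 -0.0031] n50 0.1 rot [-0.0052 -0.0068  0.    ] F [ 0.8  0.4 -2.4] w 0.0352 q [-0.33  0.26  0.27  1.95 -0.08  0.95  1.28]
z0 0.110868545251607
sphere 476 [ 0.5243 -0.0107  0.1689] exp z 0.170868545251607
stem 0.002 25 [ 0.524 -0.011] 0.11330315394199993
stem 0.01 28 [ 0.5237 -0.0113] 0.12094112937792602
stem 0.018 13 [ 0.5242 -0.0117] 0.12962261326926616
```

View pics/s2.png

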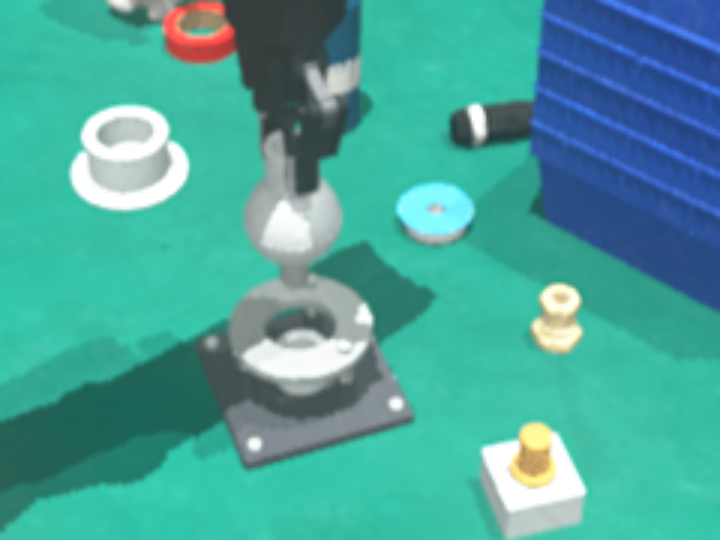

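To row units: 0.04 m is 0.4, 0.02 m is 0.2.

>>> {"op": "inch_along", "data": {
  "deltas": [
    [[-0.024,0.006,0.2,-0.005,-0.007,0],[-0.024,0.006,0.4,-0.005,-0.007,0],[-0.024,0.006,0.4,-0.005,-0.007,0],[-0.024,0.006,0.4,-0.005,-0.007,0]]
  ]
}}

```text
clock: 4.7
tcp_pos: [0.5262, -0.0104, 0.2398]
orientation: [0.42, 3.112, -0.001]
contact_force: [1.0, 0.5, -2.3]
grip_width: 0.0353
gripper_force: 51.0
```

```bash
python3 - <<'E'
from h import *
np.set_printoptions(precision=4,suppress=True)
go(.5258,-.0115,.20)
o=r.get_obs()["tcp_pos"]
z0=.006+o[2]-.174
for n in("scene","top"):
    p,d=imaging.grab_frame(n)
    C=cloud(n,d);ok=(d>0)&(np.hypot(C[...,0]-.525,C[...,1]+.011)<.07);Q=C[ok]
    B=Q[(Q[:,2]>z0+.035)&(Q[:,2]<z0+.08)&(np.hypot(Q[:,0]-.525,Q[:,1]+.011)<.036)]
    print(n,len(B),sph(B) if len(B)>20 else '', z0+.06)
E
```

```text
t 4.7 tcp [ 0.5262 -0.0104  0.2398] yaw 2.873 tiltz [ 0.0009 -0.0006 -1.    ] 
 shift [ 0.0002 -0.0011  0.0398] n50 0.8 rot [-0.0003  0.0011 -0.    ] F [ 1.   0.5 -2.3] w 0.0353 q [-0.31  0.31  0.26  1.99 -0.1   0.85  1.3 ]
scene 483 [ 0.5278 -0.011   0.13  ] 0.13179489602196873
top 0  0.13179489602196873
```

To row units: 0.035 m is 0.35, 0.03 m is 0.3.

>>> {"op": "inch_along", "data": {
  "deltas": [
    [[0,-0.01,0.15,0,0,0],[0,-0.01,0.25,0,0,0],[0,-0.01,0.3,0,0,0],[0,-0.01,0.35,0,0,0],[0,-0.01,0.35,0,0,0]]
  ]
}}

```text
clock: 5.3
tcp_pos: [0.5258, -0.0122, 0.2045]
orientation: [0.422, 3.112, -0.001]
contact_force: [0.7, 0.0, -2.6]
grip_width: 0.0353
gripper_force: 51.0
```

```bash
python3 -c "
from h import *
go(.5258,-.0115,.195);print(r.get_obs()['moment'])"
```

```text
t 5.3 tcp [ 0.5258 -0.0122  0.2045] yaw 2.872 tiltz [ 1.1e-03 -6.0e-04 -1.0e+00] 
 shift [0.0002 0.0006 0.0095] n50 0.2 rot [-0.0003  0.0012 -0.    ] F [ 0.7  0.  -2.6] w 0.0353 q [-0.3   0.36  0.25  2.02 -0.12  0.77  1.32]
[-0.0307773   0.01866995  0.01874145]
```

Stem is about 3 mm into the guide, with no contact force.

To row units: 0.0105 m is 0.105, 0.009 m is 0.09.

>>> {"op": "inch_along", "data": {
  "deltas": [
    [[0,0,0.03,0,0,0],[0,0,0.06,0,0,0],[0,0,0.09,0,0,0],[0,0,0.105,0,0,0],[0,0,0.105,0,0,0]]
  ]
}}

```text
clock: 5.8
tcp_pos: [0.5264, -0.0117, 0.1947]
orientation: [0.421, 3.111, 0.001]
contact_force: [-0.7, 3.0, 3.6]
grip_width: 0.0353
gripper_force: 51.5
```

```bash
python3 -c "
from h import *
go(.5258,-.0115,.195);print(r.get_obs()['moment'])"
```

```text
t 5.8 tcp [ 0.5264 -0.0117  0.1947] yaw 2.872 tiltz [ 2.7e-03  2.0e-04 -1.0e+00] 
 shift [ 0.0007 -0.     -0.0003] n50 0.0 rot [0.0009 0.0026 0.    ] F [-0.7  3.   3.6] w 0.0353 q [-0.29  0.38  0.24  2.02 -0.13  0.75  1.33]
[0.60083621 0.21323692 0.01328745]
```

>>> {"op": "inch_along", "data": {
  "deltas": [
    [[0,0,0,0,0,0],[0,0,0,0,0,0],[0,0,0,0,0,0],[0,0,0,0,0,0]]
  ],
  "aperture": 0.075
}}

```text
clock: 6.2
tcp_pos: [0.526, -0.0125, 0.1943]
orientation: [0.423, 3.111, -0.001]
contact_force: [-0.3, 0.4, -0.3]
grip_width: 0.075
gripper_force: 0.0
```

>>> {"op": "inch_along", "data": {
  "deltas": [
    [[0,0,-0.2,0,0,0],[0,0,-0.5,0,0,0],[0,0,-0.8,0,0,0],[0,0,-0.8,0,0,0]]
  ]
}}

```text
clock: 6.6
tcp_pos: [0.528, -0.0125, 0.2782]
orientation: [0.422, 3.104, 0.002]
contact_force: [0.7, -0.6, 0.2]
grip_width: 0.0752
gripper_force: 0.0
```

```bash
python3 -c "
from h import *
go(.576,-.198,.20)"
```

```text
t 6.6 tcp [ 0.528  -0.0125  0.2782] yaw 2.871 tiltz [ 9.1e-03  4.0e-04 -1.0e+00] 
 shift [-0.0952 -0.1662  0.0786] n50 4.1 rot [0.0028 0.0087 0.    ] F [ 0.7 -0.6  0.2] w 0.0752 q [-0.32  0.26  0.27  1.95 -0.09  0.93  1.29]
```

To row units: -0.166 m is -1.66, -0.123 m is -1.23.

>>> {"op": "inch_along", "data": {
  "deltas": [
    [[-0.23,-0.41,0,0,0,0],[-0.46,-0.82,0,0,0,0],[-0.7,-1.23,0,0,0,0],[-0.96,-1.66,0.2,0,0,0],[-0.96,-1.66,0.6,0,0,0]]
  ]
}}

```text
clock: 7.1
tcp_pos: [0.5761, -0.2063, 0.2167]
orientation: [0.434, 3.101, -0.009]
contact_force: [0.5, -0.4, -0.1]
grip_width: 0.0751
gripper_force: 0.0
```

>>> {"op": "inch_along", "data": {
  "deltas": [
    [[0,0,0.15,0,0,0],[0,0,0.15,0,0,0],[0,0,0.15,0,0,0]]
  ]
}}

```text
clock: 7.4
tcp_pos: [0.5746, -0.1964, 0.2]
orientation: [0.419, 3.112, 0.001]
contact_force: [-0.2, -0.1, 0.8]
grip_width: 0.075
gripper_force: 0.0
```

```bash
python3 - <<'E'
from h import *
np.set_printoptions(precision=4,suppress=True)
go(.576,-.198,.118)
p,d=imaging.grab_frame('scene');cv2.imwrite('pics/s3.png',cv2.resize(p[160:340,180:420],(720,540)))
C=cloud('scene',d)[170:300,220:300].reshape(-1,3)
S=C[(C[:,2]>.118)&(C[:,2]<.147)&(np.hypot(C[:,0]-.526,C[:,1]+.012)<.04)]
f=lambda a:np.hypot(S[:,0]-a[0],S[:,1]-a[1])-.018
print("neck",len(S),least_squares(f,[.526,-.012],loss="soft_l1",f_scale=.001).x)
T=C[(np.hypot(C[:,0]-.526,C[:,1]+.012)<.03)];print("top z",np.percentile(T[:,2],[90,97,100]))
B=C[(C[:,2]>.07)&(C[:,2]<.107)&(np.hypot(C[:,0]-.526,C[:,1]+.012)<.04)];print("sph",sph(B))
p,d=imaging.grab_frame('top');cv2.imwrite('pics/t3.png',p)
C=cloud('top',d)[200:290,240:320].reshape(-1,3)
S=C[(C[:,2]>.142)&(C[:,2]<.156)&(np.hypot(C[:,0]-.526,C[:,1]+.012)<.04)];print("top rim",len(S),S.mean(0) if len(S) else '',circ(S) if len(S)>5 else '')
E
```

```text
t 7.4 tcp [ 0.5746 -0.1964  0.2   ] yaw 2.874 tiltz [ 0.0017  0.0002 -1.    ] 
 shift [-0.0016 -0.0013  0.082 ] n50 1.6 rot [0.0007 0.0016 0.    ] F [-0.2 -0.1  0.8] w 0.075 q [-0.01  0.49  0.31  1.83 -0.2   0.84  1.7 ]
neck 274 [ 0.5259 -0.0099]
top z [0.1448 0.1478 0.1506]
sph [ 0.5275 -0.0107  0.0843]
top rim 114 [ 0.5253 -0.0076  0.1482] [ 0.525 -0.008  0.015]
```

View pics/s3.png

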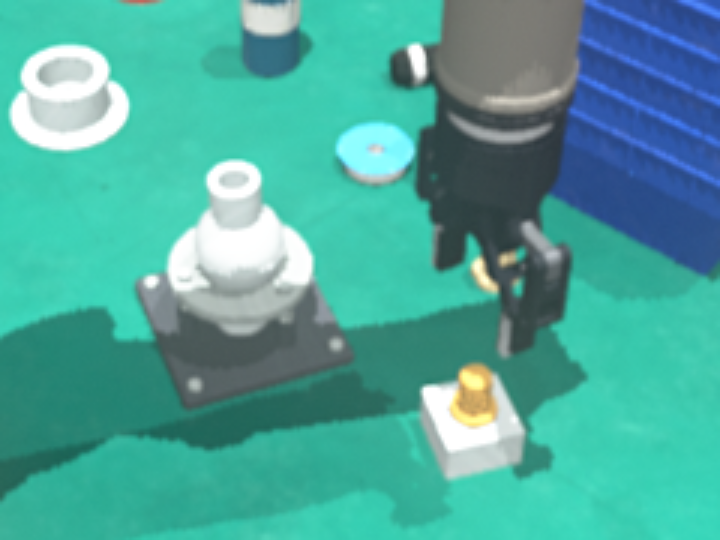

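The vessel stands in the ring, with its rim at (233,180) in the crop. The plug is at (474,395), clear below the fingers. Grip it now.

To row units: -0.0016 m is -0.016, -0.0013 m is -0.013.

>>> {"op": "inch_along", "data": {
  "deltas": [
    [[-0.016,-0.013,0.3,0,0,0],[-0.016,-0.013,0.6,0,0,0],[-0.016,-0.013,0.82,0,0,0],[-0.016,-0.013,0.82,0,0,0],[-0.016,-0.013,0.82,0,0,0]]
  ]
}}

```text
clock: 8.0
tcp_pos: [0.5765, -0.1993, 0.119]
orientation: [0.421, 3.11, -0.0]
contact_force: [0.5, 0.5, 0.7]
grip_width: 0.0748
gripper_force: 0.0
```

>>> {"op": "inch_along", "data": {
  "deltas": [
    [[0,0,0,0,0,0],[0,0,0,0,0,0],[0,0,0,0,0,0],[0,0,0,0,0,0],[0,0,0,0,0,0]]
  ],
  "aperture": 0.0,
  "grip_n": 70
}}

```text
clock: 8.5
tcp_pos: [0.5762, -0.1997, 0.1186]
orientation: [0.422, 3.11, -0.0]
contact_force: [-1.3, 0.9, 6.7]
grip_width: 0.02
gripper_force: 68.2
```

>>> {"op": "inch_along", "data": {
  "deltas": [
    [[0,0,0,0,0,0],[0,0,0,0,0,0]]
  ]
}}

```text
clock: 8.7
tcp_pos: [0.5761, -0.1997, 0.1186]
orientation: [0.422, 3.11, -0.0]
contact_force: [-1.6, 0.9, 6.4]
grip_width: 0.0194
gripper_force: 68.2
```

```bash
python3 -c "
from h import *
go(.576,-.198,.118);print(r.get_obs()['moment'])"
```

```text
t 8.7 tcp [ 0.5761 -0.1997  0.1186] yaw 2.872 tiltz [ 3.2e-03 -5.0e-04 -1.0e+00] 
 shift [0.0006 0.0016 0.0006] n50 0.0 rot [0.0003 0.0032 0.    ] F [-1.6  0.9  6.4] w 0.0194 q [ 0.03  0.61  0.27  1.87 -0.24  0.69  1.74]
[0.17696859 0.26450529 0.02161546]
```

To row units: -0.165 m is -1.65, -0.15 m is -1.5.

>>> {"op": "inch_along", "data": {
  "deltas": [
    [[0,0,-0.3,0,0,0],[0,0,-0.7,0,0,0],[0,0,-1.1,0,0,0],[0,0,-1.5,0,0,0],[0,0,-1.65,0,0,0]]
  ]
}}

```text
clock: 9.2
tcp_pos: [0.5766, -0.2002, 0.287]
orientation: [0.422, 3.105, -0.001]
contact_force: [0.7, -0.7, -0.3]
grip_width: 0.0195
gripper_force: 68.9
```

>>> {"op": "inch_along", "data": {
  "deltas": [
    [[0,0,0,0,0,0],[0,0,0,0,0,0]]
  ]
}}

```text
clock: 9.4
tcp_pos: [0.5747, -0.1991, 0.2812]
orientation: [0.422, 3.113, 0.0]
contact_force: [-0.4, 0.0, -2.4]
grip_width: 0.0196
gripper_force: 68.9
```

```bash
python3 - <<'E'
from h import *
np.set_printoptions(precision=4,suppress=True)
go(.526,-.009,.28)
I=[]
for n,(a,b) in(("scene",(300,130)),("top",(230,180))):
    p,d=imaging.grab_frame(n);I.append(cv2.resize(p[b:b+120,a:a+100],(400,480),interpolation=cv2.INTER_CUBIC))
    if n=="top":
        g=p.copy()
        C=cloud(n,d);S=C[(d>0)&(C[...,2]>.143)&(C[...,2]<.155)&(np.hypot(C[...,0]-.526,C[...,1]+.01)<.035)]
        print("rim",len(S),circ(S),S[:,:2].min(0)/2+S[:,:2].max(0)/2)
cv2.imwrite("pics/s4.png",np.hstack(I))
E
```

```text
t 9.4 tcp [ 0.5747 -0.1991  0.2812] yaw 2.872 tiltz [ 0.0001  0.0001 -1.    ] 
 shift [0.0975 0.1702 0.0012] n50 3.9 rot [0.0001 0.0001 0.    ] F [-0.4  0.  -2.4] w 0.0196 q [-0.03  0.4   0.34  1.76 -0.16  1.    1.67]
rim 113 [ 0.525 -0.008  0.015] [ 0.5256 -0.0075]
```

View pics/s4.png

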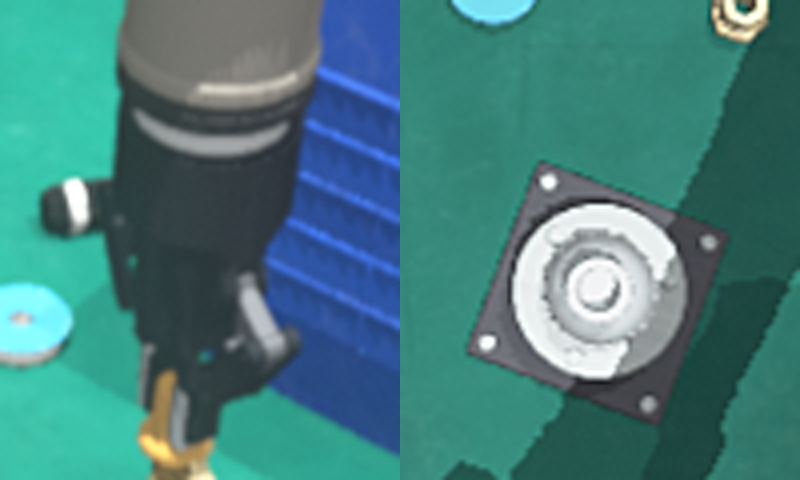

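The plug is held, with its flange at (170,440) left in the crop. The vessel's rim is centred at about (599,284) right, i.e. top view (279.8,251). I carry the plug over and measure it against the rim.

To row units: 0.17 m is 1.7, 0.13 m is 1.3.

>>> {"op": "inch_along", "data": {
  "deltas": [
    [[0.25,0.43,0,0,0,0],[0.5,0.86,0,0,0,0],[0.75,1.3,0,0,0,0],[0.975,1.7,0,0,0,0],[0.975,1.7,0,0,0,0]]
  ]
}}

```text
clock: 10.0
tcp_pos: [0.5247, -0.0021, 0.2804]
orientation: [-0.405, -3.112, -0.003]
contact_force: [0.5, 1.0, -0.6]
grip_width: 0.0194
gripper_force: 69.0
```

>>> {"op": "inch_along", "data": {
  "deltas": [
    [[0,0,0,0,0,0],[0,0,0,0,0,0],[0,0,0,0,0,0]]
  ]
}}

```text
clock: 10.3
tcp_pos: [0.5267, -0.0114, 0.2818]
orientation: [0.427, 3.111, -0.002]
contact_force: [-0.5, -0.2, -0.8]
grip_width: 0.02
gripper_force: 69.0
```

```bash
python3 - <<'E'
from h import *
np.set_printoptions(precision=4,suppress=True)
go(.5255,-.009,.255);print(ray('top',279.8,251,.149))
o=r.get_obs()["tcp_pos"];p,d=imaging.grab_frame("scene")
C=cloud("scene",d);Q=C[(d>0)&(np.hypot(C[...,0]-.526,C[...,1]+.01)<.04)]
zf=o[2]-.0846
for nm,lo,hi,rad in(("stem",zf-.02,zf-.012,.009),("stem",zf-.012,zf-.004,.009),("flange",zf,zf+.006,.017),("neck",.117,.132,.018),("neck",.132,.147,.018)):
    S=Q[(Q[:,2]>lo)&(Q[:,2]<hi)];f=lambda a:np.hypot(S[:,0]-a[0],S[:,1]-a[1])-rad
    print(nm,round(lo,3),len(S),least_squares(f,S[:,:2].mean(0)+[.008,.008],loss="soft_l1",f_scale=.001).x if len(S) else '')
cv2.imwrite("pics/s5.png",cv2.resize(p[120:300,200:340],(560,600),interpolation=cv2.INTER_CUBIC) if 0 else cv2.resize(p[130:270,200:330],(557,600),interpolation=cv2.INTER_CUBIC))
E
```

```text
t 10.3 tcp [ 0.5267 -0.0114  0.2818] yaw 2.869 tiltz [ 0.0011 -0.0013 -1.    ] 
 shift [0.0018 0.002  0.0268] n50 0.5 rot [-0.001   0.0014 -0.    ] F [-0.5 -0.2 -0.8] w 0.02 q [-0.34  0.26  0.29  1.95 -0.09  0.94  1.29]
[ 0.5266 -0.0103  0.149 ]
stem 0.177 28 [ 0.5277 -0.0121]
stem 0.185 15 [ 0.5273 -0.0126]
flange 0.197 66 [ 0.5296 -0.0115]
neck 0.117 104 [ 0.5262 -0.01  ]
neck 0.132 178 [ 0.5257 -0.0106]
```

View pics/s5.png

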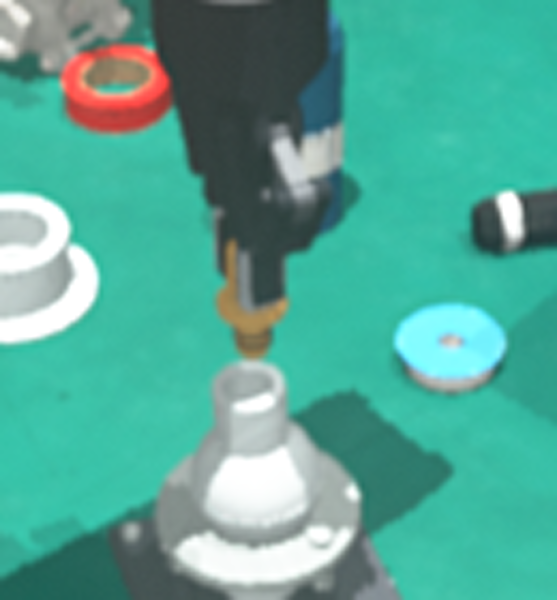

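The plug hangs upright just above the mouth: stem tip (253,350), rim (250,378). I correct about 1.8 mm in x and y and insert.

>>> {"op": "inch_along", "data": {
  "deltas": [
    [[0.021,0.012,0.08,0,0,0],[0.021,0.012,0.15,0,0,0],[0.021,0.012,0.22,0,0,0],[0.021,0.012,0.26,0,0,0],[0.021,0.012,0.26,0,0,0]]
  ]
}}

```text
clock: 10.85
tcp_pos: [0.5246, -0.008, 0.2555]
orientation: [0.423, 3.113, -0.001]
contact_force: [-0.1, 0.2, -0.6]
grip_width: 0.0197
gripper_force: 69.0
```

```bash
python3 -c "
from h import *
go(.525,-.0097,.2336);print(r.get_obs()['moment'])"
```

```text
t 10.85 tcp [ 0.5246 -0.008   0.2555] yaw 2.872 tiltz [ 4.e-04 -8.e-04 -1.e+00] 
 shift [-0.0008 -0.0016  0.0219] n50 0.4 rot [-0.0007  0.0006 -0.    ] F [-0.1  0.2 -0.6] w 0.0197 q [-0.34  0.29  0.28  1.98 -0.1   0.89  1.3 ]
[-0.03131567  0.00081887 -0.05439891]
```

>>> {"op": "inch_along", "data": {
  "deltas": [
    [[-0.008,-0.014,0.04,0,0,0],[-0.008,-0.014,0.09,0,0,0],[-0.008,-0.014,0.14,0,0,0],[-0.008,-0.014,0.18,0,0,0],[-0.008,-0.014,0.18,0,0,0]]
  ]
}}

```text
clock: 11.35
tcp_pos: [0.5251, -0.0094, 0.2377]
orientation: [0.422, 3.112, -0.001]
contact_force: [0.3, -0.3, -0.7]
grip_width: 0.0197
gripper_force: 69.0
```

```bash
python3 -c "
from h import *
go(.525,-.0097,.2336);print(r.get_obs()['moment'])"
```

```text
t 11.35 tcp [ 0.5251 -0.0094  0.2377] yaw 2.872 tiltz [ 7.e-04 -7.e-04 -1.e+00] 
 shift [ 0.     -0.0003  0.0041] n50 0.1 rot [-0.0005  0.0009 -0.    ] F [ 0.3 -0.3 -0.7] w 0.0197 q [-0.33  0.31  0.27  1.99 -0.11  0.85  1.31]
[ 0.03340881  0.00161247 -0.02389017]
```

>>> {"op": "inch_along", "data": {
  "deltas": [
    [[0,0,0.02,0,0,0],[0,0,0.04,0,0,0],[0,0,0.06,0,0,0],[0,0,0.06,0,0,0]]
  ]
}}

```text
clock: 11.75
tcp_pos: [0.5258, -0.0096, 0.2326]
orientation: [0.422, 3.11, -0.0]
contact_force: [-0.3, -0.1, 3.1]
grip_width: 0.0198
gripper_force: 69.2
```

```bash
python3 -c "
from h import *
go(.525,-.0097,.2196);print(r.get_obs()['moment'])"
```

```text
t 11.75 tcp [ 0.5258 -0.0096  0.2326] yaw 2.872 tiltz [ 2.7e-03 -5.0e-04 -1.0e+00] 
 shift [ 0.0008 -0.0003  0.013 ] n50 0.3 rot [0.0002 0.0027 0.    ] F [-0.3 -0.1  3.1] w 0.0198 q [-0.33  0.32  0.27  2.   -0.11  0.83  1.31]
[-0.16150937  0.04881817 -0.01008546]
```

Flange is on the rim, at the expected height. Now press against the springs.

To row units: 0.008 m is 0.08, 0.006 m is 0.06.

>>> {"op": "inch_along", "data": {
  "deltas": [
    [[0,0,0.02,0,0,0],[0,0,0.04,0,0,0],[0,0,0.06,0,0,0],[0,0,0.08,0,0,0],[0,0,0.08,0,0,0]]
  ]
}}

```text
clock: 12.25
tcp_pos: [0.526, -0.0097, 0.2246]
orientation: [0.422, 3.11, -0.0]
contact_force: [-0.0, -0.4, 7.0]
grip_width: 0.0196
gripper_force: 69.9
```

```bash
python3 -c "
from h import *
go(.525,-.0097,.2196);print(r.get_obs()['moment'])"
```

```text
t 12.25 tcp [ 0.526  -0.0097  0.2246] yaw 2.872 tiltz [ 3.1e-03 -6.0e-04 -1.0e+00] 
 shift [ 0.0009 -0.0003  0.005 ] n50 0.1 rot [0.0002 0.0031 0.    ] F [-0.  -0.4  7. ] w 0.0196 q [-0.32  0.33  0.27  2.   -0.12  0.82  1.32]
[-0.25616589 -0.04522159  0.01105999]
```

To row units: 0.006 m is 0.06, 0.005 m is 0.05.

>>> {"op": "inch_along", "data": {
  "deltas": [
    [[0,0,0.02,0,0,0],[0,0,0.04,0,0,0],[0,0,0.05,0,0,0],[0,0,0.06,0,0,0],[0,0,0.06,0,0,0]]
  ]
}}

```text
clock: 12.75
tcp_pos: [0.5266, -0.0099, 0.2198]
orientation: [0.422, 3.108, 0.0]
contact_force: [-1.5, -0.6, 13.0]
grip_width: 0.0194
gripper_force: 71.0
```

```bash
python3 -c "
from h import *
go(.525,-.0097,.2196);print(r.get_obs()['moment'])"
```

```text
t 12.75 tcp [ 0.5266 -0.0099  0.2198] yaw 2.871 tiltz [ 4.6e-03 -4.0e-04 -1.0e+00] 
 shift [ 0.0016 -0.0003  0.0001] n50 0.0 rot [0.0008 0.0045 0.    ] F [-1.5 -0.6 13. ] w 0.0194 q [-0.32  0.34  0.27  2.01 -0.12  0.8   1.32]
[-0.42955802  0.35253953 -0.08805637]
```

To row units: 0.003 m is 0.03, 0.002 m is 0.02.

>>> {"op": "inch_along", "data": {
  "deltas": [
    [[0,0,0.01,0,0,0],[0,0,0.02,0,0,0],[0,0,0.03,0,0,0],[0,0,0.03,0,0,0],[0,0,0.03,0,0,0]]
  ]
}}

```text
clock: 13.25
tcp_pos: [0.5278, -0.0102, 0.2193]
orientation: [0.423, 3.105, 0.002]
contact_force: [-8.0, -2.5, 35.3]
grip_width: 0.0198
gripper_force: 73.4
```

```bash
python3 - <<'E'
from h import *
np.set_printoptions(precision=4,suppress=True)
go(.525,-.0097,.2196)
p,d=imaging.grab_frame("scene");cv2.imwrite("pics/s6.png",cv2.resize(p[150:310,200:360],(600,600),interpolation=cv2.INTER_CUBIC))
C=cloud("scene",d)[d>0];rr=np.hypot(C[:,0]-.526,C[:,1]+.0115)
C0=cloud("scene",np.load("pics/scene0.npy")).reshape(-1,3);r0=np.hypot(C0[:,0]-.526,C0[:,1]+.0115)
for c,q in((C,rr),(C0,r0)):
    S=c[(q>.032)&(q<.047)&(c[:,2]>.03)&(c[:,2]<.08)];k=S[S[:,0]<.526]
    print("ring z median",np.median(S[:,2]),[np.round(np.median(S[m,2]),4) for m in (S[:,1]>.01,S[:,1]<-.03,S[:,0]<.5,S[:,0]>.55)])
S=C[(rr<.04)&(C[:,2]>.10)&(C[:,2]<.131)]
f=lambda a:np.hypot(S[:,0]-a[0],S[:,1]-a[1])-.018
print("neck",least_squares(f,[.526,-.01],loss="soft_l1",f_scale=.001).x)
E
```

```text
t 13.25 tcp [ 0.5278 -0.0102  0.2193] yaw 2.871 tiltz [ 0.0078  0.0001 -1.    ] 
 shift [ 0.0028 -0.0003 -0.0003] n50 0.1 rot [0.0022 0.0075 0.    ] F [-8.  -2.5 35.3] w 0.0198 q [-0.32  0.34  0.27  2.01 -0.12  0.8   1.32]
ring z median 0.052229037080059326 [np.float64(0.0512), np.float64(0.0524), np.float64(0.0519), np.float64(0.0523)]
ring z median 0.06508551717911157 [np.float64(0.0652), np.float64(0.065), np.float64(0.0653), np.float64(0.0649)]
neck [ 0.5286 -0.0101]
```

View pics/s6.png

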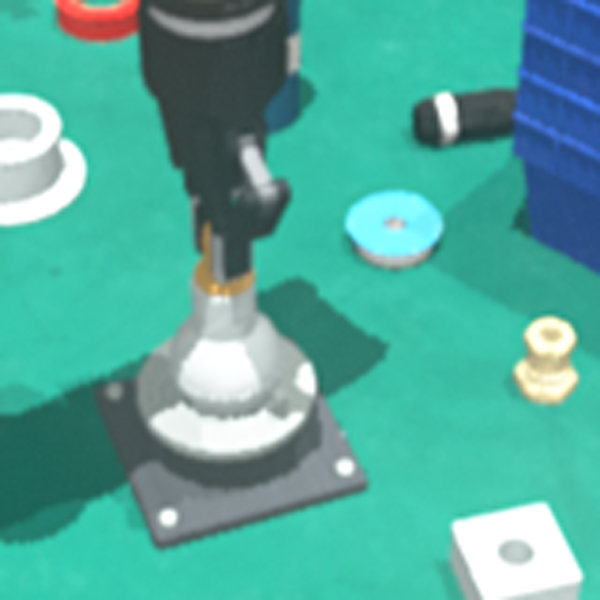

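The ring is 13 to 14 mm lower and level, the flange is on the rim at (222,285), and the bystanders haven't moved. 35 N is more than needed, so I ease it to about 20 N.

To row units: 0.001 m is 0.01, -0.0016 m is -0.016.

>>> {"op": "inch_along", "data": {
  "deltas": [
    [[0.005,0,-0.008,0,0,0],[0.01,0,-0.016,0,0,0],[0.01,0,-0.016,0,0,0],[0.01,0,-0.016,0,0,0],[0.01,0,-0.016,0,0,0]]
  ]
}}

```text
clock: 13.8
tcp_pos: [0.5266, -0.0098, 0.2196]
orientation: [0.422, 3.106, 0.001]
contact_force: [-3.2, -1.0, 21.2]
grip_width: 0.0199
gripper_force: 71.2
```

```bash
python3 - <<'E'
from h import *
np.set_printoptions(precision=4,suppress=True)
go(.525,-.0097,.2196)
p,d=imaging.grab_frame("scene")
C=cloud("scene",d)[d>0];q=np.hypot(C[:,0]-.526,C[:,1]+.0115)
S=C[(q>.032)&(q<.047)&(C[:,2]>.03)&(C[:,2]<.08)];print("ring",np.median(S[:,2]))
for lo,hi in((.101,.115),(.118,.131)):
    S=C[(q<.04)&(C[:,2]>lo)&(C[:,2]<hi)]
    f=lambda a:np.hypot(S[:,0]-a[0],S[:,1]-a[1])-.018
    print("neck",least_squares(f,[.526,-.01],loss="soft_l1",f_scale=.001).x)
print("sph",sph(C[(q<.036)&(C[:,2]>.06)&(C[:,2]<.093)]))
E
```

```text
t 13.8 tcp [ 0.5266 -0.0098  0.2196] yaw 2.871 tiltz [ 0.0072 -0.0004 -1.    ] 
 shift [ 0.0016 -0.0003 -0.    ] n50 0.0 rot [0.0016 0.0071 0.    ] F [-3.2 -1.  21.2] w 0.0199 q [-0.32  0.34  0.27  2.01 -0.12  0.8   1.32]
ring 0.0526466939549141
neck [ 0.528  -0.0097]
neck [ 0.5274 -0.009 ]
sph [ 0.5283 -0.0107  0.0703]
```

Upright, bottomed, and held at about 21 N with little side load.

```bash
python3 -c "
from bench import r, imaging, hand_in
print(hand_in())"
```

```text
the job is handed in; nothing more can be done
None
```

The vessel is standing in the sprung ring with the plug's flange on its rim. The job was handed in at about 14 s with the arm still holding it pressed fully down at about 21 N, and the spray can, tape and fitting were never touched.

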